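Stroke the lids of the curved parts tray shut

TASK

Close the six flap lids of the curved parts tray by running the closed fingertips lightly along the row: begin on the orange lid and stroke round the curve to the far end in one pass, without taking the hand away on the way, so that every lid is fully shut in turn. Only touch the lids from above with the fingertips: do not press hard, do not flip any lid further open, do not shift or lift the tray, and leave the things round it alone.

Things in the scene. Friction and masses are not known exactly. Their poses are not given: they have to be found in the camera images.
- tray: Curved white parts tray, loose: a 30 mm wide arc of 240 mm radius, six compartments in a row with flap lids, on foam over a heavy steel foot (2.4 kg in all): it sinks up to 4 mm, from 3 N to 13 N pressed. Tops of shut lids 41 mm above the bench. Origin on the bench under the middle of the row; arc's centre 240 mm along its -x (robot side); row runs from the orange lid at the +y end to lid 6 at the -y end.
- row_start (a point): Middle of the row's orange end, at the height of the top of shut lids (it sinks with the tray); the start of the stroke
- row_1 (a point): Point fixed to the tray: where the middle of the top of lid 1 (orange) is when it is shut; lids follow every 33.6 mm along the arc
- row_2 (a point): Point fixed to the tray: where the middle of the top of lid 2 (blue) is when it is shut; lids follow every 33.6 mm along the arc
- row_3 (a point): Point fixed to the tray: where the middle of the top of lid 3 (blue) is when it is shut; lids follow every 33.6 mm along the arc
- row_4 (a point): Point fixed to the tray: where the middle of the top of lid 4 (blue) is when it is shut; lids follow every 33.6 mm along the arc
- row_5 (a point): Point fixed to the tray: where the middle of the top of lid 5 (blue) is when it is shut; lids follow every 33.6 mm along the arc
- row_6 (a point): Point fixed to the tray: where the middle of the top of lid 6 (blue) is when it is shut; lids follow every 33.6 mm along the arc
- row_end (a point): Middle of the row's other end, at the height of the top of shut lids, just beyond the free edge of lid 6
- lid_1 (a joint): Opening of lid 1 counted from the orange one: orange flap with a white paper spot, 31 mm long along the row, 30 mm wide, 3 mm thick. 0 = shut, positive = free edge raised (rad). Hinge on the edge toward the orange end, so the free edge points along the stroke; stiff hinge (about 0.03 N m, 1 to 3 N at the flap), stays where it is left
- lid_2 (a joint): Opening of lid 2 counted from the orange one: blue flap with a white paper spot, 31 mm long along the row, 30 mm wide, 3 mm thick. 0 = shut, positive = free edge raised (rad). Hinge on the edge toward the orange end, so the free edge points along the stroke; stiff hinge (about 0.03 N m, 1 to 3 N at the flap), stays where it is left
- lid_3 (a joint): Opening of lid 3 counted from the orange one: blue flap with a white paper spot, 31 mm long along the row, 30 mm wide, 3 mm thick. 0 = shut, positive = free edge raised (rad). Hinge on the edge toward the orange end, so the free edge points along the stroke; stiff hinge (about 0.03 N m, 1 to 3 N at the flap), stays where it is left
- lid_4 (a joint): Opening of lid 4 counted from the orange one: blue flap with a white paper spot, 31 mm long along the row, 30 mm wide, 3 mm thick. 0 = shut, positive = free edge raised (rad). Hinge on the edge toward the orange end, so the free edge points along the stroke; stiff hinge (about 0.03 N m, 1 to 3 N at the flap), stays where it is left
- lid_5 (a joint): Opening of lid 5 counted from the orange one: blue flap with a white paper spot, 31 mm long along the row, 30 mm wide, 3 mm thick. 0 = shut, positive = free edge raised (rad). Hinge on the edge toward the orange end, so the free edge points along the stroke; stiff hinge (about 0.03 N m, 1 to 3 N at the flap), stays where it is left
- lid_6 (a joint): Opening of lid 6 counted from the orange one: blue flap with a white paper spot, 31 mm long along the row, 30 mm wide, 3 mm thick. 0 = shut, positive = free edge raised (rad). Hinge on the edge toward the orange end, so the free edge points along the stroke; stiff hinge (about 0.03 N m, 1 to 3 N at the flap), stays where it is left
- loupe: Bystander: black eye loupe, 35 mm wide and 34 mm high; origin at the centre of its underside
- watch_10: Bystander: steel watch case with dark dial, 52x48x18 mm, lying flat; origin at the centre of its underside
- gold_disc_1: Bystander: gold-coloured dial disc, 31 mm wide, 10 mm high; origin at the centre of its underside
- parts_tin: Bystander: white round parts tin, 50 mm wide, 21 mm high; origin at the centre of its underside
- case_ring: Bystander: steel case ring, 43 mm wide, 14 mm high; origin at the centre of its underside
- marker: Bystander: blue and grey marker lying down, 134 mm long, 13 mm high; origin at the centre of its underside
- tweezers_2: Bystander: steel tweezers lying down, 124 mm long, 10 mm high; origin at the centre of its underside

How it is judged:
On the way, in this order (a step that is already met when the one before it is completed fails the run):
1. the first two lids (orange and its neighbour) are shut (value of joint each of lid_1, lid_2 below 0.1 rad), for 0.05 s.
2. the first four lids are shut (all of step 1 and value of joint each of lid_3, lid_4 below 0.1 rad), for 0.05 s.
3. all six lids are shut (all of step 2 and value of joint each of lid_5, lid_6 below 0.1 rad), for 0.05 s.
At the end, for the whole second after the job is handed in: All six lids are shut (each below 0.10 rad, that is the free edge less than about 3 mm up), the tray stands flat within 15 mm of where it was, at rest, and the things round it are within 20 mm of where they were (all of step 3 and distance of tray from where it was at the start of the episode below 0.015 m and angle between tray's own z axis and vertical below 0.05 rad and linear speed of tray below 0.01 m/s and distance of each of loupe, watch_10, gold_disc_1, parts_tin, case_ring, marker, tweezers_2 from where it was at the start of the episode below 0.02 m); the robot touches nothing.
It fails at once if the stroke is broken: a later lid is shut before the orange one, or the hand is taken away (more than about 5 cm up) in mid-row ((value of joint lid_1 above 0.15 rad and value of joint any of lid_3, lid_4, lid_5, lid_6 below 0.1 rad) or (value of joint lid_2 below 0.1 rad and value of joint lid_5 above 0.15 rad and height (world z) of the grasp point above 0.12 m)).
It fails at once if a lid is flipped further open (beyond 0.65 rad) (value of joint any of lid_1, lid_2, lid_3, lid_4, lid_5, lid_6 above 0.65 rad).
It fails at once if the fingers press on the tray with more than 30 N (contact force between the fingers and tray above 30 N).
It fails at once if the tray is lifted, tipped or shifted by more than 15 mm (height (world z) of tray above 0.008 m or angle between tray's own z axis and vertical above 0.1 rad or distance of tray from where it was at the start of the episode above 0.015 m).
It fails at once if one of the things round the tray is moved by more than 20 mm (distance of any of loupe, watch_10, gold_disc_1, parts_tin, case_ring, marker, tweezers_2 from where it was at the start of the episode above 0.02 m).
It also fails if it takes over 38 s, if anything falls off the work surface, if the arm or the gripper's body presses on something with over 40 N, if the wrist force passes 120 N, or if a joint passes its speed limit or range.

ROBOT

A 7-joint arm with a two-finger parallel gripper is mounted at the origin on a cart in front of the work surface, level with it; the furniture and walls round the work are solid. World frame = base frame: x ahead of the robot, y to its left, z up, the work surface at z = 0. Lengths are in m, angles in rad, forces in N, time in s.
With the tool pointing down it reaches from about 0.4 to 0.875 m from the base axis. Payload 19.3 kg.
Tool frame: the origin (TCP) lies on the centre line of the jaws, within the pads' length; the fingertips stand 14 mm ahead of it and the grasp point (between the pads) lies 5 mm behind it; x points along the fingers, y is the direction in which the jaws open and shut, and the axes are right-handed (so a half turn about x gives the same grasp; the last joint's range is limited). The gripper opens to 85 mm and grips with 20 to 120 N. Pads are 22 mm wide; open, the fingers measure 114 mm over their backs; the gripper's body (76 mm by 85 mm) begins 54 mm behind the grasp point. The pads swing forward as they close: fully open they stand 13 mm farther back than shut.
Start: joints at [-1.282, 0.521, -0.036, 1.599, 0.021, 1.021, -0.113], TCP at [0.219, 0.585, 0.245] pointing down, gripper open.
Joint ranges: [-2.91, 2.91], [-0.3, 2.13], [-1.5, 1.42], [0.17, 2.43], [-1.26, 4.41], [0.16, 1.93], [-2.52, 2.52]. Speed limits (rad/s): [1.89, 1.89, 2.39, 2.39, 3.01, 3.01, 3.01].

INTERFACE

Orientations are given as [roll, pitch, yaw] about the fixed x, y, z axes, in that order (R = Rz(yaw) Ry(pitch) Rx(roll)).
In Python, from workcell import monitor, optics, bot gives the robot as it stands.
- The arm moves only by the tool arm_command, never from a script. Its arguments are lists of equal length, an entry for each row: "delta_pos": the shift along the tool's x, y, z as a fraction of full scale, a list of three; "rotation": the turn, a rotation vector about the tool's x, y, z as a fraction of full scale, a list of three. In form: {"delta_pos": [[dx, dy, dz], ...], "rotation": [[wx, wy, wz], ...]}. A call has 1 to 10 rows; each row shifts and turns the pose as measured when the row begins, along the tool's axes as they then stand; what a row does not reach is not made up. Full scale, the value 1, is 30 mm for a shift and 6 degrees for a turn. A row lasts 1/10 s, in which the tool goes at most 50 mm and 8.59 degrees, less where a joint would pass 70% of its speed; a pose out of reach is approached as far as the arm can. A call with a number of a shift or a turn outside -1 to 1 is refused whole. A call with a gripper value outside its range is refused whole. "gripper" is the closure, from -1 (fully open) to 1 (shut), so that 0 is half open, set as the call begins (left out, the last holds). The fingers move at their own pace and stop on an object; "grip_force" is the grip in N (left out, the last holds). Time passes only in rows, so rows that do not move let the fingers close. It gives the time, the measured TCP pose, the force and the opening at its end, in the units of the state.
- monitor.observe(): the state, without advancing time (a new reading comes with each control period).
- optics.grab_frame(name): name is "scene" or "top" or "wrist"; returns the picture (384x512x3 uint8, red, green, blue); there is no depth.
- optics.camera_params(name): a dict with "fx", "fy", "cx", "cy" (pixels), "origin" and "rotation" of the camera in the world. Camera axes: x right, y down, z forward; pixel columns grow to the right and rows downward; lengths in m; the calibration is good to about 2 mm. A picture is of the moment at which its call begins: read the wrist's pose just before it. camera_params takes no time and is no camera call; for the wrist camera it gives the pose at the moment of the call.
- bot.job_done(): hands the job in, once; it reports no verdict.
The state is a dict: "clock": time; "qpos": joint angles; "qd": joint speeds; "joint_efforts": joint torques, N m; "position": TCP position; "tool_rot": TCP orientation; "force": force on the tool from outside, world axes, zero at the start; "moment": the same for the moment, N m; "grip_width": finger opening in m.
Only numpy, scipy, OpenCV 4.12 (cv2) and the standard library are available. Lean on these libraries where they do the work, as an engineer would, in place of code of your own. Each camera call takes 0.05 s, during which the arm holds its last target. There are 200 camera calls.

## Working session

There is one attempt and no reset: what is moved stays moved. The work goes in short steps, Python scripts to look and compute and a tool call to move; the robot and the scene stay as the last step left them, time stands still between calls to the robot, and variables do not carry over. Pictures are saved under pics/ and viewed, about 8 in all and at most 12, crops included, and the job is handed in when it is done.

Besides the shell and the picture viewer there is one more tool, called after ">>>" by a JSON object that holds its "op" and its "data", one argument or row to a line. arm_command: Moves the arm, as the interface text tells. Its arguments: {"type":"object","properties":{"delta_pos":{"type":"array","items":{"type":"array","items":{"type":"number"}}},"rotation":{"type":"array","items":{"type":"array","items":{"type":"number"}}},"gripper":{"type":"number"},"grip_force":{"type":"number"}},"required":["delta_pos","rotation"]}

```bash
mkdir -p pics; python3 - <<'E'
from workcell import monitor, optics, bot
import cv2, numpy as np
s=monitor.observe(); print({k:np.round(v,3).tolist() for k,v in s.items()})
for n in("top","scene"):
    im=optics.grab_frame(n); cv2.imwrite(f"pics/{n}0.png",im[:,:,::-1])
    p=optics.camera_params(n); print(n,{k:np.round(v,4).tolist() for k,v in p.items()})
a=cv2.imread("pics/top0.png");cv2.imwrite("pics/top0b.png",cv2.resize(a,(800,600),interpolation=cv2.INTER_CUBIC))
E
```

```text
{'clock': 0.0, 'qpos': [-1.282, 0.522, -0.036, 1.6, 0.021, 1.021, -0.113], 'qd': [-0.001, 0.001, -0.001, 0.001, -0.0, 0.002, 0.0], 'joint_efforts': [-0.0, -92.711, 1.98, -36.995, 0.018, 0.008, -0.0], 'position': [0.219, 0.585, 0.245], 'tool_rot': [-1.51, 1.57, -1.869], 'force': [-0.251, -0.547, -0.323], 'moment': [-0.056, -0.058, -0.022], 'grip_width': 0.085}
top {'fx': 400.8245, 'fy': 400.8245, 'cx': 252.9865, 'cy': 195.8664, 'origin': [0.3987, -0.0518, 1.0717], 'rotation': [-3.0341, -0.0023, -1.5813]}
scene {'fx': 413.95, 'fy': 413.95, 'cx': 263.097, 'cy': 193.5156, 'origin': [0.0183, -0.8971, 0.6233], 'rotation': [-2.1012, 0.0251, -0.5325]}
```

View pics/top0b.png

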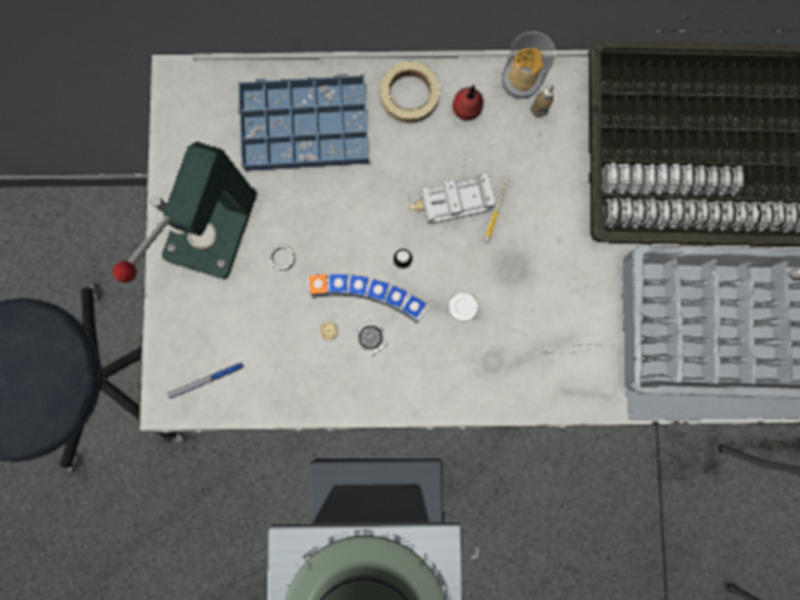

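View pics/scene0.png

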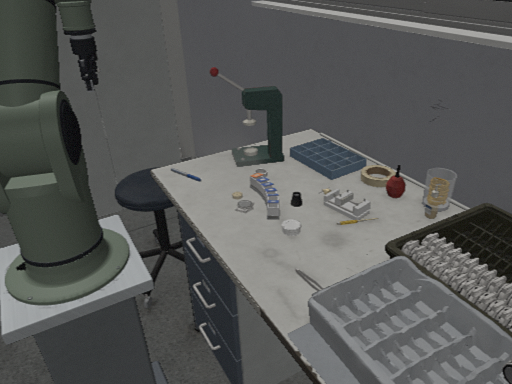

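The top view shows the row in 800x600 pixels: orange lid at about (318,284), the blue lids curving to lid 6 at about (415,306). The tin is at (463,306), the loupe at (402,257), and the arm is out of view. Next I'll locate the lid spots.

```bash
cat > h.py <<'E'
import numpy as np, cv2
from scipy.spatial.transform import Rotation as R
from workcell import monitor, optics, bot
def pr(n):
    p=optics.camera_params(n); r=np.array(p["rotation"],float)
    return p, (R.from_euler("xyz",r).as_matrix() if r.size==3 else r.reshape(3,3))
def unproj(p,M,u,v,z):
    d=M@np.array([(u-p["cx"])/p["fx"],(v-p["cy"])/p["fy"],1]); o=np.array(p["origin"])
    return o+d*(z-o[2])/d[2]
def proj(p,M,X):
    c=M.T@(np.asarray(X)-p["origin"]); return np.array([p["fx"]*c[0]/c[2]+p["cx"],p["fy"]*c[1]/c[2]+p["cy"]])
E
python3 - <<'E'
from h import *
from scipy.optimize import least_squares
im=cv2.imread("pics/top0.png"); hsv=cv2.cvtColor(im,cv2.COLOR_BGR2HSV)
x0,y0,x1,y1=190,165,285,215
m=((hsv[...,1]>110)&(hsv[...,2]>70)).astype(np.uint8); 
m[:y0]=0;m[y1:]=0;m[:,:x0]=0;m[:,x1:]=0
n,l,st,c=cv2.connectedComponentsWithStats(m); 
for i in range(1,n):
    if st[i,4]>5: print(st[i],c[i].round(1))
c_=cv2.resize(im[y0:y1,x0:x1],None,fx=8,fy=8,interpolation=cv2.INTER_NEAREST); cv2.imwrite("pics/crop.png",c_)
p,M=pr("top")
for nm,u,v,z in [("orange",203.5,182,.045),("l6",265.6,196,.045),("tin",296,196,.021),("loupe",257,165,.034),("watch",237,216,.018),("gold",211,211,.01)]: print(nm,unproj(p,M,u,v,z).round(3))
E
```

```text
[198 176  11  13  95] [203.2 181.5]
[211 176  11  11  85] [215.8 181. ]
[224 177  11  12  77] [228.8 182.3]
[236 179  12  13  79] [241.3 185.2]
[247 183  13  13  75] [253.  189.4]
[258 190  14  13  79] [264.5 196. ]
orange [0.547 0.072 0.045]
l6 [ 0.509 -0.088  0.045]
tin [ 0.51  -0.169  0.021]
loupe [ 0.592 -0.067  0.034]
watch [ 0.459 -0.013  0.018]
gold [0.474 0.056 0.01 ]
```

View pics/crop.png

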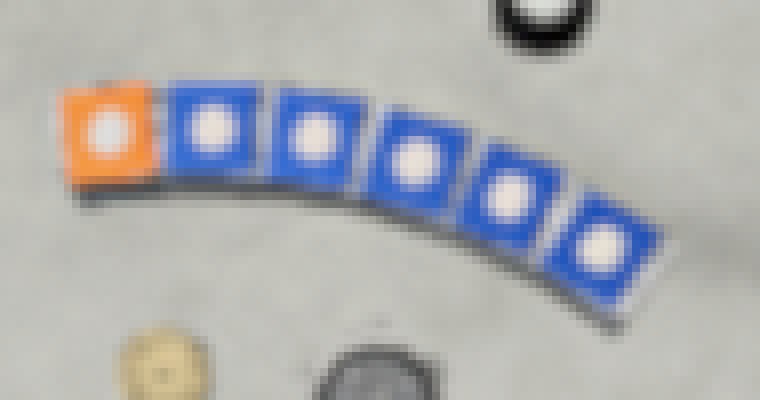

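The crop shows all six raised lids with their spots. The orange spot is at (203.5,181.5), lid 6's is at (264.7,195.8), and the white tray shows beyond each free edge. I'll fit the tray's arc to these.

```bash
python3 - <<'E'
from h import *
from scipy.optimize import least_squares
im=cv2.imread("pics/top0.png"); 
m=(cv2.cvtColor(im,cv2.COLOR_BGR2HSV)[...,1]>110).astype(np.uint8)
m[:165]=0;m[215:]=0;m[:,:190]=0;m[:,285:]=0
n,l,st,_=cv2.connectedComponentsWithStats(m); C=[]
for i in range(1,n):
    if st[i,4]>50:
        cs,_=cv2.findContours((l==i).astype(np.uint8),cv2.RETR_EXTERNAL,cv2.CHAIN_APPROX_NONE)
        f=np.zeros_like(m); cv2.drawContours(f,cs,-1,1,-1); M_=cv2.moments(f,True); C.append((M_["m10"]/M_["m00"],M_["m01"]/M_["m00"]))
C=np.array(C); C=C[C[:,0].argsort()]; print(C.round(1).tolist())
p,M=pr("top")
def pts(t,a,s=None):
    x,y,yaw=t; o=[]
    for k in range(6):
        ph=(2.5-k)*33.6/240+yaw; cx=x-.24*np.cos(yaw); cy=y-.24*np.sin(yaw)
        rad=np.array([np.cos(ph),np.sin(ph)]); tan=np.array([np.sin(ph),-np.cos(ph)])
        q=np.array([cx,cy])+.24*rad+tan*(-.0155+.0155*np.cos(a)+.003*np.sin(a))
        o.append([*q,.0395+.0155*np.sin(a)])
    return np.array(o)
for a in(.3,.45,.6):
    r=least_squares(lambda t:np.ravel([proj(p,M,X) for X in pts(t,a)]-C),[.53,0,-.2],x_scale=[.1,.1,.1])
    x,y,w=r.x; print(a,r.x.round(4),"res px",r.fun.reshape(-1,2).round(2).tolist(),"arc centre",np.round([x-.24*np.cos(w),y-.24*np.sin(w)],4))
for nm,ph in [("start",.42),("1",.35),("6",-.35),("end",-.42)]:
    print(nm,np.round([x-.24*np.cos(w)+.24*np.cos(w+ph),y-.24*np.sin(w)+.24*np.sin(w+ph)],4),"tangent yaw",round(w+ph-np.pi/2,3))
s=monitor.observe(); print(R.from_euler("xyz",s["tool_rot"]).as_matrix().round(3))
E
```

```text
[[203.2, 181.5], [215.9, 180.9], [228.8, 182.1], [241.4, 185.1], [253.1, 189.3], [264.6, 195.9]]
0.3 [ 0.5429 -0.0092 -0.2393] res px [[-0.33, 0.02], [-0.13, -0.07], [-0.09, -0.12], [-0.03, -0.13], [0.35, 0.27], [0.24, 0.03]] arc centre [0.3097 0.0477]
0.45 [ 0.5425 -0.0097 -0.2411] res px [[-0.4, 0.01], [-0.17, -0.08], [-0.11, -0.13], [-0.01, -0.14], [0.39, 0.28], [0.3, 0.05]] arc centre [0.3094 0.0476]
0.6 [ 0.542  -0.0105 -0.2443] res px [[-0.46, 0.0], [-0.21, -0.09], [-0.12, -0.14], [-0.0, -0.14], [0.42, 0.29], [0.36, 0.07]] arc centre [0.3091 0.0475]
start [0.5454 0.0895] tangent yaw -1.395
1 [0.5478 0.0728] tangent yaw -1.465
6 [ 0.508  -0.0869] tangent yaw -2.165
end [ 0.4981 -0.1004] tangent yaw -2.235
[[-0.     0.351  0.936]
 [-0.001  0.936 -0.351]
 [-1.    -0.001  0.   ]]
```

```bash
cat >> h.py <<'E'
AC=np.array([.3095,.0476]); W=-.241
def row_pt(ph,z): # ph: angle along row, 0.35=lid1 .. -0.35=lid6
    return np.array([*(AC+.24*np.array([np.cos(W+ph),np.sin(W+ph)])),z]), W+ph   # pos, tool-y yaw
def plan(wps,s=None):
    "wps: (pos, yaw of tool y, n rows) -> rows in tool frame, ideal following"
    s=s or monitor.observe(); P=np.array(s["position"]); T=R.from_euler("xyz",s["tool_rot"])
    D,Q=[],[]
    for X,yaw,n in wps:
        G=R.from_matrix(np.array([[0,np.cos(yaw),np.sin(yaw)],[0,np.sin(yaw),-np.cos(yaw)],[-1,0,0]]))
        P0,T0=P,T; rv=(T0.inv()*G).as_rotvec()
        for k in range(n):
            P1=P0+(X-P0)*(k+1)/n; T1=T0*R.from_rotvec(rv*(k+1)/n)
            D.append((T.inv().apply(P1-P)/.03).round(2).tolist()); Q.append(((T.inv()*T1).as_rotvec()/np.radians(6)).round(2).tolist()); P,T=P1,T1
    return D,Q
def show(D,Q):
    for i in range(0,len(D),10): print(D[i:i+10],Q[i:i+10])
E
python3 - <<'E'
from h import *
X,yw=row_pt(.35,.10); print(X,yw)
show(*plan([(np.array([.40,.28,.22]),.62,14),(np.array([.44,.10,.18]),yw,8),(X,yw,8)]))
E
```

```text
[0.54807569 0.07370823 0.1       ] 0.10899999999999999
[[0.06, -0.53, 0.66], [0.06, -0.5, 0.68], [0.06, -0.47, 0.7], [0.06, -0.44, 0.72], [0.06, -0.41, 0.74], [0.06, -0.38, 0.75], [0.06, -0.35, 0.77], [0.06, -0.31, 0.78], [0.06, -0.28, 0.8], [0.06, -0.25, 0.81]] [[0.4, 0.0, 0.0], [0.4, 0.0, 0.0], [0.4, 0.0, 0.0], [0.4, 0.0, 0.0], [0.4, 0.0, 0.0], [0.4, 0.0, 0.0], [0.4, 0.0, 0.0], [0.4, 0.0, 0.0], [0.4, 0.0, 0.0], [0.4, 0.0, 0.0]]
[[0.06, -0.21, 0.82], [0.06, -0.18, 0.82], [0.06, -0.14, 0.83], [0.06, -0.11, 0.84], [0.17, -0.3, 0.71], [0.17, -0.25, 0.72], [0.17, -0.21, 0.74], [0.17, -0.16, 0.75], [0.17, -0.11, 0.76], [0.17, -0.06, 0.77]] [[0.4, 0.0, 0.0], [0.4, 0.0, 0.0], [0.4, 0.0, 0.0], [0.4, 0.0, 0.0], [0.61, 0.0, 0.0], [0.61, 0.0, -0.0], [0.61, -0.0, 0.0], [0.61, 0.0, 0.0], [0.61, 0.0, -0.0], [0.61, 0.0, 0.0]]
[[0.17, -0.01, 0.77], [0.17, 0.04, 0.77], [0.33, 0.44, 0.16], [0.33, 0.44, 0.16], [0.33, 0.44, 0.16], [0.33, 0.44, 0.16], [0.33, 0.44, 0.16], [0.33, 0.44, 0.16], [0.33, 0.44, 0.16], [0.33, 0.44, 0.16]] [[0.61, -0.0, 0.0], [0.61, 0.0, -0.0], [0.0, 0.0, 0.0], [0.0, 0.0, 0.0], [0.0, 0.0, 0.0], [0.0, 0.0, 0.0], [0.0, 0.0, 0.0], [0.0, 0.0, 0.0], [0.0, 0.0, 0.0], [0.0, 0.0, 0.0]]
```

>>> {"op": "arm_command", "data": {
  "delta_pos": [
    [0.06, -0.53, 0.66],
    [0.06, -0.5, 0.68],
    [0.06, -0.47, 0.7],
    [0.06, -0.44, 0.72],
    [0.06, -0.41, 0.74],
    [0.06, -0.38, 0.75],
    [0.06, -0.35, 0.77],
    [0.06, -0.31, 0.78],
    [0.06, -0.28, 0.8],
    [0.06, -0.25, 0.81]
  ],
  "rotation": [
    [0.4, 0, 0],
    [0.4, 0, 0],
    [0.4, 0, 0],
    [0.4, 0, 0],
    [0.4, 0, 0],
    [0.4, 0, 0],
    [0.4, 0, 0],
    [0.4, 0, 0],
    [0.4, 0, 0],
    [0.4, 0, 0]
  ],
  "gripper": 1,
  "grip_force": 20
}}

```text
clock: 1.1
position: [0.3489, 0.3594, 0.2235]
tool_rot: [-1.5, 1.565, -2.288]
force: [0.2, 0.6, -0.1]
grip_width: 0.0001
```

```bash
python3 - <<'E'
from h import *
X,yw=row_pt(.35,.10)
show(*plan([(np.array([.41,.25,.21]),.5,5),(np.array([.44,.10,.18]),yw,7),(X,yw,8)]))
E
```

```text
[[0.09, -0.23, 0.8], [0.09, -0.18, 0.82], [0.09, -0.13, 0.82], [0.09, -0.09, 0.83], [0.09, -0.04, 0.83], [0.14, -0.22, 0.7], [0.14, -0.18, 0.71], [0.14, -0.14, 0.72], [0.14, -0.1, 0.72], [0.14, -0.06, 0.73]] [[0.54, 0.0, 0.01], [0.54, 0.0, 0.01], [0.54, 0.0, 0.01], [0.54, 0.0, 0.01], [0.54, 0.0, 0.01], [0.53, 0.0, 0.0], [0.53, 0.0, 0.0], [0.53, -0.0, 0.0], [0.53, 0.0, -0.0], [0.53, 0.0, 0.0]]
[[0.14, -0.02, 0.73], [0.14, 0.02, 0.73], [0.33, 0.44, 0.16], [0.33, 0.44, 0.16], [0.33, 0.44, 0.16], [0.33, 0.44, 0.16], [0.33, 0.44, 0.16], [0.33, 0.44, 0.16], [0.33, 0.44, 0.16], [0.33, 0.44, 0.16]] [[0.53, 0.0, 0.0], [0.53, -0.0, 0.0], [0.0, 0.0, 0.0], [0.0, 0.0, 0.0], [0.0, 0.0, 0.0], [0.0, 0.0, 0.0], [0.0, 0.0, 0.0], [0.0, 0.0, 0.0], [0.0, 0.0, 0.0], [0.0, 0.0, 0.0]]
```

>>> {"op": "arm_command", "data": {
  "delta_pos": [
    [0.09, -0.23, 0.8],
    [0.09, -0.18, 0.82],
    [0.09, -0.13, 0.82],
    [0.09, -0.09, 0.83],
    [0.09, -0.04, 0.83],
    [0.14, -0.22, 0.7],
    [0.14, -0.18, 0.71],
    [0.14, -0.14, 0.72],
    [0.14, -0.1, 0.72],
    [0.14, -0.06, 0.73]
  ],
  "rotation": [
    [0.54, 0, 0.01],
    [0.54, 0, 0.01],
    [0.54, 0, 0.01],
    [0.54, 0, 0.01],
    [0.54, 0, 0.01],
    [0.53, 0, 0],
    [0.53, 0, 0],
    [0.53, 0, 0],
    [0.53, 0, 0],
    [0.53, 0, 0]
  ]
}}

```text
clock: 2.1
position: [0.4298, 0.1302, 0.1867]
tool_rot: [-0.705, 1.568, -2.081]
force: [0.2, -0.7, 0.4]
grip_width: 0.0003
```

```bash
python3 - <<'E'
from h import *
X,yw=row_pt(.35,.10)
show(*plan([(X,yw,9)]))
E
```

```text
[[0.32, 0.39, 0.29], [0.32, 0.39, 0.29], [0.32, 0.4, 0.28], [0.32, 0.4, 0.28], [0.32, 0.4, 0.27], [0.32, 0.4, 0.27], [0.32, 0.41, 0.27], [0.32, 0.41, 0.26], [0.32, 0.41, 0.26]] [[0.09, 0.0, 0.0], [0.09, 0.0, 0.0], [0.09, 0.0, 0.0], [0.09, 0.0, 0.0], [0.09, 0.0, 0.0], [0.09, 0.0, 0.0], [0.09, 0.0, 0.0], [0.09, 0.0, 0.0], [0.09, 0.0, 0.0]]
```

>>> {"op": "arm_command", "data": {
  "delta_pos": [
    [0.32, 0.39, 0.29],
    [0.32, 0.39, 0.29],
    [0.32, 0.4, 0.28],
    [0.32, 0.4, 0.28],
    [0.32, 0.4, 0.27],
    [0.32, 0.4, 0.27],
    [0.32, 0.41, 0.27],
    [0.32, 0.41, 0.26],
    [0.32, 0.41, 0.26],
    [0, 0, 0]
  ],
  "rotation": [
    [0.09, 0, 0],
    [0.09, 0, 0],
    [0.09, 0, 0],
    [0.09, 0, 0],
    [0.09, 0, 0],
    [0.09, 0, 0],
    [0.09, 0, 0],
    [0.09, 0, 0],
    [0.09, 0, 0],
    [0, 0, 0]
  ]
}}

```text
clock: 3.1
position: [0.5469, 0.0643, 0.0938]
tool_rot: [-1.128, 1.563, -2.607]
force: [-0.8, -0.2, 1.0]
grip_width: -0.0005
```

```bash
python3 - <<'E'
from h import *
s=monitor.observe(); print(s["qpos"],s["position"])
a=optics.grab_frame("wrist")[:,:,::-1]; b=optics.grab_frame("scene")[140:240,190:330,::-1]
a=a.copy(); p,M=pr("wrist")
for i,ph in enumerate([.42,.35,.21,.07,-.07,-.21,-.35,-.42]):
    u=proj(p,M,row_pt(ph,.041)[0]); print(u.round()); cv2.circle(a,tuple(int(t) for t in u),3,(0,255,0) if i%7 else (0,0,255),1)
b=cv2.resize(b,(512,366),interpolation=cv2.INTER_CUBIC)
cv2.imwrite("pics/w1.png",a);cv2.imwrite("pics/s1.png",b)
X,yw=row_pt(.35,.065)
show(*plan([(X,yw,4)]))
E
```

```text
[-0.41045586  0.63993459  0.25841113  1.91834397 -0.25976019  0.62334301
  0.10454691] [0.54690339 0.06429477 0.09377663]
[261. 173.]
[262. 198.]
[259. 244.]
[250. 285.]
[236. 322.]
[217. 354.]
[194. 381.]
[182. 393.]
[[0.25, 0.03, -0.07], [0.25, 0.03, -0.07], [0.25, 0.03, -0.07], [0.25, 0.02, -0.07]] [[-0.04, 0.01, 0.02], [-0.04, 0.01, 0.02], [-0.04, 0.01, 0.02], [-0.04, 0.01, 0.02]]
```

View pics/w1.png

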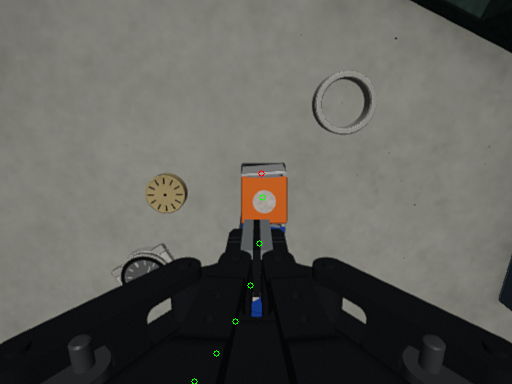

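View pics/s1.png

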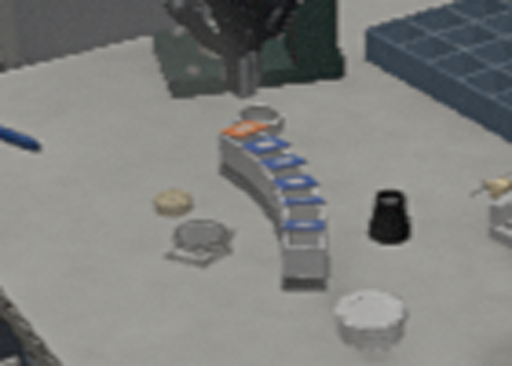

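The wrist picture shows the orange spot at (262,201) and its predicted shut position at (262,198). The red mark for the row's end sits on the tray edge at (261,173), so the fit holds radially within about a millimetre. The scene crop shows the lids still raised and the closed fingers above the orange lid. I'll move back over lid 1 and descend.

>>> {"op": "arm_command", "data": {
  "delta_pos": [
    [0, 0.03, -0.13],
    [0, 0.03, -0.13],
    [0.1, 0.02, -0.05],
    [0.3, 0, 0],
    [0.3, 0, 0],
    [0, 0, 0]
  ],
  "rotation": [
    [-0.05, 0.02, 0.03],
    [-0.05, 0.02, 0.03],
    [-0.05, 0.01, 0.02],
    [0, 0, 0],
    [0, 0, 0],
    [0, 0, 0]
  ]
}}

```text
clock: 3.8
position: [0.546, 0.078, 0.0736]
tool_rot: [2.532, 1.565, 1.075]
force: [0.5, -0.5, -0.7]
grip_width: -0.0002
```

```bash
cat >> h.py <<'E'
def where(z=.054,phs=()):
    s=monitor.observe(); P=np.array(s["position"]); d=P[:2]-AC; A=R.from_euler("xyz",s["tool_rot"]).as_matrix()
    ph=np.arctan2(d[1],d[0])-W
    print("ph %.3f (s from lid1 %.1f mm) rad err %.1f mm z %.2f mm tilt %s yawerr %.3f F %s t %.2f"%(ph,(.35-ph)*240,(np.hypot(*d)-.24)*1e3,P[2]*1e3,A[:2,0].round(4),np.arctan2(A[1,1],A[0,1])-W-ph,np.round(s["force"],1),s["clock"]))
E
python3 -c "
from h import *
where(); X,y=row_pt(.355,.06); show(*plan([(X,y,3)]))"
```

```text
ph 0.369 (s from lid1 -4.5 mm) rad err -1.5 mm z 73.58 mm tilt [0.0025 0.0047] yawerr -0.014 F [ 0.5 -0.5 -0.7] t 3.80
[[0.15, 0.02, 0.04], [0.15, 0.02, 0.04], [0.15, 0.02, 0.04]] [[0.0, -0.01, -0.01], [0.0, -0.01, -0.01], [0.0, -0.01, -0.01]]
```

>>> {"op": "arm_command", "data": {
  "delta_pos": [
    [0.1, 0.02, 0.04],
    [0.1, 0.02, 0.04],
    [0.1, 0.02, 0.04],
    [0.1, 0, 0.02],
    [0.07, 0, 0],
    [0.07, 0, 0]
  ],
  "rotation": [
    [0, 0, 0],
    [0, 0, 0],
    [0, 0, 0],
    [0, 0, 0],
    [0, 0, 0],
    [0, 0, 0]
  ]
}}

```text
clock: 4.4
position: [0.5488, 0.0728, 0.0559]
tool_rot: [2.464, 1.566, 1.006]
force: [-1.1, -1.4, 1.4]
grip_width: -0.0
```

```bash
python3 -c "
from h import *
where()"
```

```text
ph 0.346 (s from lid1 0.9 mm) rad err 0.6 mm z 55.93 mm tilt [0.0025 0.004 ] yawerr 0.008 F [-1.1 -1.4  1.4] t 4.40
```

>>> {"op": "arm_command", "data": {
  "delta_pos": [
    [0.05, 0, 0],
    [0.02, 0, 0.15],
    [0.02, 0, 0.15],
    [0.02, 0, 0.15]
  ],
  "rotation": [
    [0, 0, 0],
    [0.18, 0, 0],
    [0.18, 0, 0],
    [0.18, 0, 0]
  ]
}}

```text
clock: 4.8
position: [0.5507, 0.0619, 0.053]
tool_rot: [2.61, 1.562, 1.094]
force: [-0.4, 8.0, 8.5]
grip_width: 0.0002
```

```bash
python3 -c "
from h import *
where()"
```

```text
ph 0.300 (s from lid1 12.0 mm) rad err 1.6 mm z 53.00 mm tilt [0.0038 0.0074] yawerr -0.004 F [-0.4  8.   8.5] t 4.80
```

>>> {"op": "arm_command", "data": {
  "delta_pos": [
    [0, -0.02, 0.15],
    [0, -0.02, 0.15],
    [0.01, -0.02, 0.15]
  ],
  "rotation": [
    [0.18, 0, 0],
    [0.18, 0, 0],
    [0.18, 0, 0]
  ]
}}

```text
clock: 5.1
position: [0.5509, 0.0512, 0.0538]
tool_rot: [2.605, 1.557, 1.031]
force: [0.0, 5.0, 5.3]
grip_width: -0.0
```

```bash
python3 -c "
from h import *
where()"
```

```text
ph 0.256 (s from lid1 22.6 mm) rad err 1.4 mm z 53.78 mm tilt [0.007  0.0118] yawerr -0.018 F [0.  5.  5.3] t 5.10
```

>>> {"op": "arm_command", "data": {
  "delta_pos": [
    [0.02, -0.03, 0.17],
    [0.02, -0.03, 0.17],
    [0.02, -0.02, 0.17],
    [0.02, -0.02, 0.17]
  ],
  "rotation": [
    [0.24, -0.05, -0.03],
    [0.24, -0.05, -0.03],
    [0.2, -0.04, -0.02],
    [0.2, -0.04, -0.02]
  ]
}}

```text
clock: 5.5
position: [0.5495, 0.034, 0.053]
tool_rot: [0.466, 1.569, -1.204]
force: [0.9, 5.8, 6.6]
grip_width: -0.0
```

```bash
python3 -c "
from h import *
where()"
```

```text
ph 0.184 (s from lid1 39.8 mm) rad err 0.4 mm z 53.05 mm tilt [ 0.0007 -0.0017] yawerr -0.042 F [0.9 5.8 6.6] t 5.50
```

>>> {"op": "arm_command", "data": {
  "delta_pos": [
    [0.01, 0, 0.17],
    [0.01, 0, 0.17],
    [0.02, 0, 0.17],
    [0.02, 0, 0.17]
  ],
  "rotation": [
    [0.08, -0.02, 0],
    [0.08, -0.02, 0],
    [0.1, -0.02, 0],
    [0.1, -0.02, 0]
  ]
}}

```text
clock: 5.9
position: [0.5494, 0.0178, 0.053]
tool_rot: [0.92, 1.565, -0.788]
force: [-0.2, 6.4, 8.0]
grip_width: 0.0
```

```bash
python3 -c "
from h import *
where()"
```

```text
ph 0.118 (s from lid1 55.8 mm) rad err 1.8 mm z 53.01 mm tilt [ 0.0043 -0.0043] yawerr -0.014 F [-0.2  6.4  8. ] t 5.90
```

```bash
python3 - <<'E'
from h import *
p,M=pr("wrist"); a=optics.grab_frame("wrist")[:,:,::-1].copy()
for i,ph in enumerate([.42,.35,.21]):
    u=proj(p,M,row_pt(ph,.040)[0]); cv2.circle(a,tuple(int(t) for t in u),3,(0,0,255),1)
cv2.imwrite("pics/w2.png",a); where()
E
```

```text
ph 0.115 (s from lid1 56.5 mm) rad err 1.9 mm z 53.02 mm tilt [ 0.0044 -0.0047] yawerr -0.012 F [0.8 5.6 7.5] t 5.95
```

View pics/w2.png

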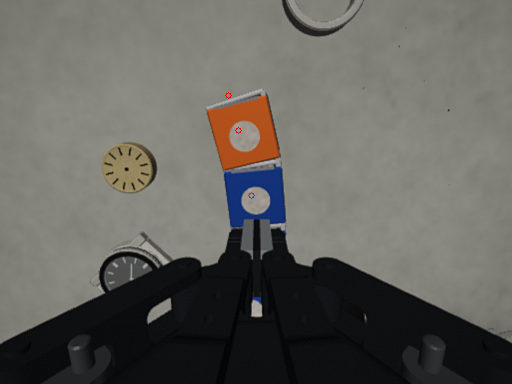

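The wrist view shows lids 1 and 2 lying flat. Their spots at (244,136) and (256,200) sit about 2–3 mm from the prediction, so the tray may have crept slightly. I'll press a little lighter.

>>> {"op": "arm_command", "data": {
  "delta_pos": [
    [-0.01, -0.02, 0.17],
    [0.0, -0.02, 0.17],
    [0.01, -0.02, 0.17],
    [0.01, -0.01, 0.17]
  ],
  "rotation": [
    [0.15, 0.01, -0.03],
    [0.15, 0.01, -0.02],
    [0.15, 0, 0],
    [0.15, 0, 0]
  ]
}}

```text
clock: 6.35
position: [0.5463, 0.0001, 0.0542]
tool_rot: [2.323, 1.566, 0.549]
force: [0.1, 4.1, 4.8]
grip_width: -0.0001
```

```bash
python3 -c "
from h import *
where()"
```

```text
ph 0.043 (s from lid1 73.6 mm) rad err 1.5 mm z 54.20 mm tilt [0.0042 0.0026] yawerr -0.005 F [0.1 4.1 4.8] t 6.35
```

>>> {"op": "arm_command", "data": {
  "delta_pos": [
    [0.02, -0.02, 0.17],
    [0.02, -0.02, 0.17],
    [0.02, -0.02, 0.17],
    [0.02, -0.02, 0.17]
  ],
  "rotation": [
    [0.17, -0.02, -0.02],
    [0.17, -0.01, -0.02],
    [0.17, 0, 0],
    [0.17, 0, 0]
  ]
}}

```text
clock: 6.75
position: [0.5417, -0.0172, 0.0531]
tool_rot: [2.59, 1.565, 0.741]
force: [1.6, 5.9, 7.2]
grip_width: -0.0
```

```bash
python3 -c "
from h import *
where()"
```

```text
ph -0.031 (s from lid1 91.5 mm) rad err 1.1 mm z 53.08 mm tilt [0.0045 0.0041] yawerr -0.005 F [1.6 5.9 7.2] t 6.75
```

>>> {"op": "arm_command", "data": {
  "delta_pos": [
    [0, -0.02, 0.17],
    [0.01, -0.02, 0.17],
    [0.01, -0.02, 0.17],
    [0.01, -0.02, 0.17],
    [0.01, -0.02, 0.17]
  ],
  "rotation": [
    [0.17, -0.02, -0.02],
    [0.17, -0.02, -0.02],
    [0.17, 0, 0],
    [0.17, 0, 0],
    [0.17, 0, 0]
  ]
}}

```text
clock: 7.25
position: [0.5343, -0.0383, 0.0536]
tool_rot: [2.659, 1.562, 0.717]
force: [2.5, 9.3, 7.4]
grip_width: 0.0
```

```bash
python3 -c "
from h import *
where()"
```

```text
ph -0.124 (s from lid1 113.8 mm) rad err 0.6 mm z 53.59 mm tilt [0.0063 0.0055] yawerr -0.006 F [2.5 9.3 7.4] t 7.25
```

>>> {"op": "arm_command", "data": {
  "delta_pos": [
    [0, -0.01, 0.16],
    [0, -0.01, 0.16],
    [0.01, -0.01, 0.16]
  ],
  "rotation": [
    [0.17, -0.03, -0.02],
    [0.17, -0.03, -0.02],
    [0.17, -0.01, 0]
  ]
}}

```text
clock: 7.55
position: [0.5296, -0.0503, 0.0542]
tool_rot: [2.651, 1.567, 0.653]
force: [2.4, 3.2, 5.1]
grip_width: -0.0003
```

```bash
python3 - <<'E'
from h import *
where()
p,M=pr("wrist"); a=optics.grab_frame("wrist")[:,:,::-1].copy()
for i,ph in enumerate([.42,.35,.21,.07,-.07]):
    u=proj(p,M,row_pt(ph,.040)[0]); cv2.circle(a,tuple(int(t) for t in u),3,(0,0,255),1)
cv2.imwrite("pics/w3.png",a)
E
```

```text
ph -0.177 (s from lid1 126.6 mm) rad err 0.9 mm z 54.15 mm tilt [0.0032 0.0024] yawerr -0.009 F [2.4 3.2 5.1] t 7.55
```

View pics/w3.png

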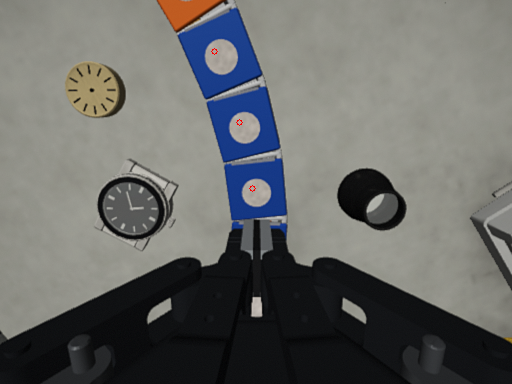

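The wrist view shows lids 2–4 flat, with spots at (221,57), (244,127) and (256,192). The offset is still about 2–3 mm and has not grown. Going on.

>>> {"op": "arm_command", "data": {
  "delta_pos": [
    [0.02, -0.01, 0.16],
    [0.02, -0.01, 0.16],
    [0.02, -0.01, 0.16],
    [0.01, -0.01, 0.16],
    [0.01, -0.01, 0.16]
  ],
  "rotation": [
    [0.16, -0.02, -0.02],
    [0.16, -0.02, -0.01],
    [0.16, -0.01, 0],
    [0.16, 0, 0],
    [0.16, 0, 0]
  ]
}}

```text
clock: 8.1
position: [0.5207, -0.0698, 0.0533]
tool_rot: [2.486, 1.565, 0.399]
force: [4.7, 7.3, 7.9]
grip_width: 0.0002
```

```bash
python3 -c "
from h import *
where()"
```

```text
ph -0.266 (s from lid1 147.9 mm) rad err 1.6 mm z 53.33 mm tilt [0.005  0.0021] yawerr -0.009 F [4.7 7.3 7.9] t 8.10
```

>>> {"op": "arm_command", "data": {
  "delta_pos": [
    [0, -0.02, 0.16],
    [0.01, -0.02, 0.16],
    [0.01, -0.02, 0.16],
    [0.01, -0.01, 0.16],
    [0.01, -0.01, 0.16]
  ],
  "rotation": [
    [0.16, -0.02, -0.02],
    [0.16, -0.01, -0.01],
    [0.16, -0.01, 0],
    [0.16, 0, 0],
    [0.16, 0, 0]
  ]
}}

```text
clock: 8.6
position: [0.5093, -0.0879, 0.0537]
tool_rot: [2.512, 1.563, 0.337]
force: [2.6, 3.7, 6.6]
grip_width: 0.0002
```

```bash
python3 -c "
from h import *
where()"
```

```text
ph -0.355 (s from lid1 169.1 mm) rad err 1.4 mm z 53.70 mm tilt [0.0074 0.0026] yawerr -0.009 F [2.6 3.7 6.6] t 8.60
```

>>> {"op": "arm_command", "data": {
  "delta_pos": [
    [0.01, -0.01, 0.16],
    [0.01, -0.01, 0.16],
    [0.01, -0.01, 0.1],
    [0, 0, 0],
    [-0.15, 0, 0],
    [-0.4, 0, 0],
    [-0.8, 0, 0],
    [-0.8, 0, 0],
    [-0.8, 0, 0],
    [-0.8, 0, 0]
  ],
  "rotation": [
    [0.16, -0.02, -0.02],
    [0.16, -0.01, -0.01],
    [0.1, -0.01, 0],
    [0, 0, 0],
    [0, 0, 0],
    [0, 0, 0],
    [0, 0, 0],
    [0, 0, 0],
    [0, 0, 0],
    [0, 0, 0]
  ]
}}

```text
clock: 9.6
position: [0.4996, -0.0993, 0.1709]
tool_rot: [-3.072, 1.569, 0.982]
force: [0.5, 0.7, -0.6]
grip_width: 0.0001
```

```bash
python3 - <<'E'
from h import *
where()
p,M=pr("wrist"); a=optics.grab_frame("wrist")[:,:,::-1].copy(); b=optics.grab_frame("scene")[140:240,190:330,::-1]
cv2.imwrite("pics/fin.png",np.vstack([cv2.resize(a,(400,300)),cv2.resize(b,(400,286),interpolation=cv2.INTER_CUBIC)]))
E
```

```text
ph -0.417 (s from lid1 184.0 mm) rad err 0.3 mm z 170.91 mm tilt [0.0011 0.0016] yawerr -0.000 F [ 0.5  0.7 -0.6] t 9.60
```

View pics/fin.png

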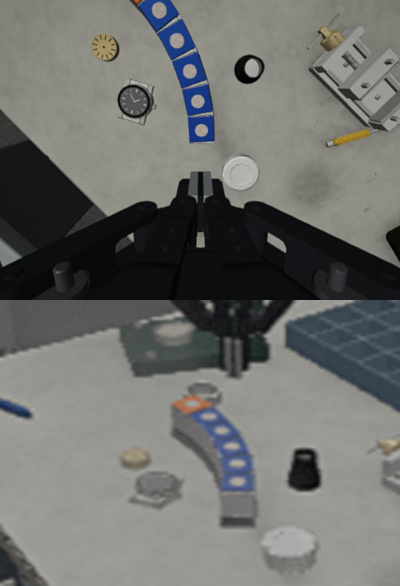

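The final views show all six lids flat, with the last lid at (201,130), and every bystander where it was. The hand is clear of the tray.

```bash
python3 -c "
from workcell import bot,monitor
print(monitor.observe()['force']); print(bot.job_done())"
```

```text
[ 0.42595619 -0.25084122 -0.21393893]
the job is handed in; nothing more can be done
None
```

I stroked the closed fingertips once round the row, from the orange lid to just past lid 6, then lifted straight up and handed the job in at about 10 s. The hand was not taken away on the way.

- **Force:** vertical readings were about 5–8.5 N and sideways at most about 9–10 N, well under the 30 N limit. I only read the force between moves, so short peaks could have been missed.
- **Lids:** in the last wrist and scene pictures all six look flat. I judged this by eye and did not measure their angles.
- **Tray and surroundings:** partway along, the lid spots sat 2–3 mm from where I had fitted them. That is either a slight creep of the tray or calibration error, and it had not grown in the picture two lids later. I did not measure the tray again at the end. The bystanders seen in the last pictures look unmoved; the tweezers were in neither picture. The robot was clear of everything, with about zero force on the tool.

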